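# Take the dish off the loaded shaker

## Robot

A 7-joint arm with a two-finger parallel gripper is mounted at the origin on a cart in front of the work surface, level with it; the furniture and walls round the work are solid. World frame = base frame: x ahead of the robot, y to its left, z up, the work surface at z = 0. Lengths are in mm, angles in rad, forces in N, time in s.
With the tool pointing down it reaches from about 350 to 775 mm from the base axis. Payload 3.1 kg.
Tool frame: the origin (TCP) lies on the centre line of the jaws, within the pads' length; the fingertips stand 17 mm ahead of it and the grasp point (between the pads) lies 2 mm behind it (env.nose_length is the distance from the TCP to the fingertips, in mm); z points along the fingers, y is the line along which they close (so a half turn about z gives the same grasp; the last joint's range is limited). The gripper opens to 85 mm and grips with 20 to 120 N. Pads are 22 mm wide; open, the fingers measure 114 mm over their backs; the gripper's body (76 mm by 85 mm) begins 54 mm behind the grasp point. The pads swing forward as they close: fully open they stand 13 mm farther back than shut.
Start: joints at [-1.255, 0.311, 0.014, 1.512, -0.004, 1.319, -0.027], TCP at [192.591, 515.195, 248.304] pointing down, gripper open.
Joint ranges: [-2.7, 2.7], [-0.3, 1.91], [-1.27, 1.3], [0.12, 2.57], [-1.44, 4.58], [0.2, 2.03], [-3.05, 3.05]. Speed limits (rad/s): [2.79, 2.79, 3.14, 3.14, 3.14, 3.14, 3.14].

## Interface

Orientations are given as a unit quaternion [w, x, y, z].
In Python, from bench import env gives the robot as it stands. The module is installed in compiled form; this text tells all that it offers.
- The arm moves only by the tool carry_out, never from a script. Its argument "deltas" is a list of rows, each a list of 7 numbers: the shift along the tool's x, y, z in mm, then the turn, a rotation vector about the tool's x, y, z in degrees, then the gripper's target within -1 to 1 (shut at 1, half-way at 0, fully open at -1). A call has 1 to 12 rows; each row is the pose to reach, as a shift and turn from the pose commanded when the call began, along the tool's axes at that moment; what a row does not reach only later rows make up. A row lasts 1/12 s, in which the tool goes at most 41.7 mm and 7.16 degrees, less where a joint would pass 70% of its speed; a pose out of reach is approached as far as the arm can. A call with a gripper value outside its range is refused whole. The fingers move at their own pace and stop on an object; "grip_force" is the grip in N (left out, the last holds). Time passes only in rows, so rows that repeat a pose let the fingers close. It gives the time, the measured TCP pose, the force, the opening and the grip force at its end, in the units of the state.
- env.observe(): the state, without advancing time (a new reading comes with each control period).
- env.snapshot(name): name is "scene" or "top" or "wrist"; returns the picture (420x560x3 uint8, blue, green, red); there is no depth.
- env.get_calibration(name): a dict with "K" (3x3 intrinsics, pixels), "camera_from_world" (4x4, takes a point from world to camera coordinates); the wrist camera has in their place "mount" (4x4, takes a point from camera to tool coordinates, whose origin is the TCP and whose axes are the flange's). Camera axes: x right, y down, z forward; pixel columns grow to the right and rows downward; lengths in mm; the calibration is good to about 2 mm. A picture is of the moment at which its call begins: read the wrist's pose just before it. get_calibration takes no time and is no camera call.
- env.hand_in(): hands the job in; it is judged then, once.
Trained networks look in the newest picture that a camera, given by its name, has taken for a name from the list of things; names that differ only in an ending like _2 or _b are one class to them, and where a whole thing is asked for, a point or a joint stands for the part that bears it (a point fixed in the world has none). Each returns a list of dicts, best first, with "confidence" (0 to 1); they miss things now and then, are a little off and sometimes report something else, mostly with a low value. They report only what shows in the picture. A call takes as long as a camera call.
- env.cut_out(camera, target): "mask" (420x560 bool, what is visible of it) and "location" ([column, row] in pixels, amid what is visible of it).
- env.tip_of(camera, target): "location" ([column, row] in pixels: a listed point, or the origin of a listed thing).
The state is a dict: "time": time; "q": joint angles; "joint_velocities": joint speeds; "effort": joint torques, N m; "eef_pos": TCP position; "orientation": TCP orientation; "wrist_force": force on the tool from outside, world axes, zero at the start; "torque": the same for the moment, N m; "finger_gap": finger opening in mm; "finger_force": force on a finger pad.
Only numpy, scipy, OpenCV 4.12 (cv2) and the standard library are available. Lean on these libraries where they do the work, as an engineer would, in place of code of your own. Each camera call takes 0.05 s, during which the arm holds its last target. There are 200 camera calls.

## Task

The petri dish has finished on the shaker and has to go on the light stage for viewing, but the three bottles round it leave no room to reach in. First take the three bottles out of their pockets and stand them upright in the white spill tray, then lift out the dish and lay it flat and centred on the white window of the light stage, and finally put every bottle back into the very pocket it came from, fully seated, so that the shaker is loaded as before. Keep the bottles upright and the dish level, set them down rather than letting them drop, and leave the dropper bottle by the stage where it stands.

Things in the scene. Friction and masses are not known exactly. Their poses are not given: they have to be found in the camera images.
- buffer_bottle_mid (a point): White reagent bottle with a BLUE cap and a blue label, loose. Straight round body 66 mm in diameter up to 70 mm above its base, then a sloping shoulder up to the rigid, firmly closed screw cap (39 mm in diameter, top 26 mm of the bottle); full height 128 mm; about 0.30 kg. This point lies on its axis, half-way up (64 mm above its base); z is its axis, up.
- amber_bottle_mid (a point): Brown (amber) reagent bottle with a white cap and a dark red label, loose. Straight round body 58 mm in diameter up to 62 mm above its base, then a sloping shoulder up to the rigid, firmly closed screw cap (34 mm in diameter, top 22 mm of the bottle); full height 112 mm; about 0.22 kg. This point lies on its axis, half-way up (56 mm above its base); z is its axis, up.
- hdpe_bottle_mid (a point): White reagent bottle with a WHITE cap and a green label, loose. Straight round body 62 mm in diameter up to 66 mm above its base, then a sloping shoulder up to the rigid, firmly closed screw cap (36 mm in diameter, top 24 mm of the bottle); full height 120 mm; about 0.25 kg. This point lies on its axis, half-way up (60 mm above its base); z is its axis, up.
- petri_dish_mid (a point): Clear round petri dish with its lid on (one rigid piece) and beige medium, 60 mm in diameter, 12 mm high, 18 g, loose. It lies on the shaker's blue dish pad (top 72 mm above the bench, 5 mm above the insert), hemmed in by the three bottles. This point is its centre, half-way up; z is its axis, up.
- shaker: White orbital shaker, off, fixed; grey insert 158 x 236 mm on it, top 67 mm above the bench. Origin on the bench under the insert's centre; x away from the ledge with black knobs (31 mm high, to x = -135), y along the 236 mm side, z up. Three pockets, 78 mm wide, 12 mm deep (floor at 55 mm), chamfered, at x,y = -30,0; 25,70; 25,-70 mm, one bottle in each, shuffled. Blue dish pad at 43,0: 48 mm wide.
- tray: White shallow spill tray, fixed, empty at the start, 290 x 116 mm outside and 16 mm high, walls 4 mm thick, floor 4 mm thick (so its inside is 282 x 108 mm). It stands to the left or the right of the shaker. Origin on the bench under its centre, x along the long side, z up.
- light_stage: Grey square light stage for viewing dishes, 130 x 130 mm, fixed, top face 30 mm above the bench, with a black ring round a white round window in its centre; the window is 50 mm wide and stands 5 mm above the top face (35 mm above the bench). It stands on the side of the shaker where the tray is not. Origin on the bench under the centre of the window; z up.
- dropper_bottle_mid (a point): Bystander, to be left alone: small dropper bottle with a blue cap and a purple label, 34 mm in diameter, 78 mm high, loose, standing 105 to 125 mm behind the centre of the light stage. This point lies on its axis, half-way up.

How it is judged (in metres and radians):
On the way, in this order (a step that is already met when the one before it is completed fails the run):
1. all three bottles stand upright and released in the spill tray, the dish still lies on its pad on the shaker (x of buffer_bottle_mid in the frame of tray between -0.118 and 0.118 m and y of buffer_bottle_mid in the frame of tray between -0.034 and 0.034 m and height (world z) of buffer_bottle_mid below 0.074 m and angle between each of buffer_bottle_mid, amber_bottle_mid, hdpe_bottle_mid's own z axis and vertical below 0.1 rad and contact force between the fingers and buffer_bottle below 0.05 N and linear speed of each of buffer_bottle, amber_bottle, hdpe_bottle below 0.03 m/s and angular speed of each of buffer_bottle, amber_bottle, hdpe_bottle below 0.3 rad/s and x of amber_bottle_mid in the frame of tray between -0.118 and 0.118 m and y of amber_bottle_mid in the frame of tray between -0.034 and 0.034 m and height (world z) of amber_bottle_mid below 0.066 m and contact force between the fingers and amber_bottle below 0.05 N and x of hdpe_bottle_mid in the frame of tray between -0.118 and 0.118 m and y of hdpe_bottle_mid in the frame of tray between -0.034 and 0.034 m and height (world z) of hdpe_bottle_mid below 0.07 m and contact force between the fingers and hdpe_bottle below 0.05 N and distance of petri_dish_mid from where it was at the start of the episode below 0.02 m), for 0.2 s.
2. the dish lies flat and released on the window of the light stage, the bottles still stand in the tray (x of buffer_bottle_mid in the frame of tray between -0.118 and 0.118 m and y of buffer_bottle_mid in the frame of tray between -0.034 and 0.034 m and height (world z) of buffer_bottle_mid below 0.074 m and angle between each of buffer_bottle_mid, amber_bottle_mid, hdpe_bottle_mid, petri_dish_mid's own z axis and vertical below 0.1 rad and contact force between the fingers and buffer_bottle below 0.05 N and linear speed of each of buffer_bottle, amber_bottle, hdpe_bottle, petri_dish below 0.03 m/s and angular speed of each of buffer_bottle, amber_bottle, hdpe_bottle, petri_dish below 0.3 rad/s and x of amber_bottle_mid in the frame of tray between -0.118 and 0.118 m and y of amber_bottle_mid in the frame of tray between -0.034 and 0.034 m and height (world z) of amber_bottle_mid below 0.066 m and contact force between the fingers and amber_bottle below 0.05 N and x of hdpe_bottle_mid in the frame of tray between -0.118 and 0.118 m and y of hdpe_bottle_mid in the frame of tray between -0.034 and 0.034 m and height (world z) of hdpe_bottle_mid below 0.07 m and contact force between the fingers and hdpe_bottle below 0.05 N and horizontal distance between petri_dish_mid and light_stage below 0.015 m and height (world z) of petri_dish_mid between 0.036 and 0.046 m and contact force between the fingers and petri_dish below 0.05 N), for 0.2 s.
At the end, for the whole second after the job is handed in: Each bottle upright (0.1 rad), at rest, seated in the pocket it started in (centre within 22 mm of its start, height within 4 mm); dish flat (0.1 rad), at rest on the stage window, within 15 mm of its centre; dropper bottle within 25 mm of its start (distance of each of buffer_bottle_mid, amber_bottle_mid, hdpe_bottle_mid from where it was at the start of the episode below 0.022 m and angle between each of buffer_bottle_mid, amber_bottle_mid, hdpe_bottle_mid, petri_dish_mid's own z axis and vertical below 0.1 rad and height (world z) of buffer_bottle_mid between 0.115 and 0.123 m and linear speed of each of buffer_bottle, amber_bottle, hdpe_bottle, petri_dish below 0.03 m/s and angular speed of each of buffer_bottle, amber_bottle, hdpe_bottle, petri_dish below 0.3 rad/s and height (world z) of amber_bottle_mid between 0.107 and 0.115 m and height (world z) of hdpe_bottle_mid between 0.111 and 0.119 m and horizontal distance between petri_dish_mid and light_stage below 0.015 m and height (world z) of petri_dish_mid between 0.036 and 0.046 m and distance of dropper_bottle_mid from where it was at the start of the episode below 0.025 m); the robot touches nothing.
It fails at once if a bottle is tipped by more than 0.5 rad (angle between any of buffer_bottle_mid, amber_bottle_mid, hdpe_bottle_mid's own z axis and vertical above 0.5 rad).
It fails at once if the dish is tipped by more than 0.4 rad (angle between petri_dish_mid's own z axis and vertical above 0.4 rad).
It fails at once if a bottle or the dish is let fall (faster than 0.6 m/s while nothing holds it) ((linear speed of buffer_bottle above 0.6 m/s and contact force between each of the fingers, the arm and buffer_bottle below 0.02 N) or (linear speed of amber_bottle above 0.6 m/s and contact force between each of the fingers, the arm and amber_bottle below 0.02 N) or (linear speed of hdpe_bottle above 0.6 m/s and contact force between each of the fingers, the arm and hdpe_bottle below 0.02 N) or (linear speed of petri_dish above 0.6 m/s and contact force between each of the fingers, the arm and petri_dish below 0.02 N)).
It fails at once if the dropper bottle is shifted by more than 25 mm or knocked over (distance of dropper_bottle_mid from where it was at the start of the episode above 0.025 m or angle between dropper_bottle_mid's own z axis and vertical above 0.5 rad).
It also fails if it takes over 144 s, if anything falls off the work surface, if the arm or the gripper's body presses on something with over 40 N, if the wrist force passes 120 N, or if a joint passes its speed limit or range.

## Working session

There is one attempt and no reset: what is moved stays moved. The work goes in short steps, Python scripts to look and compute and a tool call to move; the robot and the scene stay as the last step left them, time stands still between calls to the robot, and variables do not carry over. Pictures are saved under pics/ and viewed, at most 14 in all, crops included, and the job is handed in when it is done.

Besides the shell and the picture viewer there is one more tool, called after ">>>" as name(argument=value, ...) on one line, values as JSON. carry_out: Moves the arm, as the interface text tells. Its arguments: {"type":"object","properties":{"deltas":{"type":"array","items":{"type":"array","items":{"type":"number"}}},"grip_force":{"type":"number"}},"required":["deltas"]}

```bash
mkdir -p pics
cat > h.py <<'E'
import numpy as np, cv2
from bench import env
from scipy.spatial.transform import Rotation as R
def cam(name):
    c=env.get_calibration(name); K=np.array(c["K"],float)
    if name=="wrist":
        s=env.observe(); q=s["orientation"]; T=np.eye(4); T[:3,:3]=R.from_quat([q[1],q[2],q[3],q[0]]).as_matrix(); T[:3,3]=s["eef_pos"]
        W=T@np.array(c["mount"])
    else: W=np.linalg.inv(np.array(c["camera_from_world"]))
    return K,W
def ray(K,W,px): 
    d=W[:3,:3]@np.linalg.inv(K)@np.array([px[0],px[1],1.]); return W[:3,3],d/np.linalg.norm(d)
def atz(K,W,px,z):
    o,d=ray(K,W,px); return o+d*(z-o[2])/d[2]
def proj(K,W,p):
    c=np.linalg.inv(W)@np.append(p,1.); u=K@c[:3]; return u[:2]/u[2]
def st():
    s=env.observe(); print({k:np.round(s[k],3).tolist() for k in ("time","eef_pos","orientation","q","wrist_force","finger_gap","finger_force")})
E
python3 - <<'E'
from h import *
st()
Z=dict(buffer_bottle_mid=119,amber_bottle_mid=111,hdpe_bottle_mid=115,petri_dish_mid=78,shaker=0,tray=0,light_stage=0,dropper_bottle_mid=39)
for c in("top","scene"):
    K,W=cam(c); print(c,W[:3,3].round(),W[:3,2].round(2)); im=env.snapshot(c); cv2.imwrite(f"pics/{c}0.png",im)
    for n,z in Z.items():
        r=env.tip_of(c,n)
        for x in r[:2]: print(n,round(x["confidence"],2),np.round(x["location"]),atz(K,W,x["location"],z).round(1))
c=env.get_calibration("wrist");print(np.round(c["mount"],3),c["K"])
E
```

```text
{'time': 0.0, 'eef_pos': [192.337, 514.516, 247.21], 'orientation': [-0.0, 0.178, 0.984, -0.001], 'q': [-1.255, 0.312, 0.014, 1.513, -0.004, 1.319, -0.027], 'wrist_force': [0.52, 0.078, 0.033], 'finger_gap': 85.297, 'finger_force': 0.0}
top [ 503.    3. 1556.] [ 0.06 -0.01 -1.  ]
buffer_bottle_mid 0.55 [245. 218.] [552.5 113.7 119. ]
amber_bottle_mid 0.69 [298. 205.] [591.8 -37.1 111. ]
hdpe_bottle_mid 0.62 [276. 228.] [525.3  25.5 115. ]
petri_dish_mid 0.79 [271. 208.] [584.6  42.   78. ]
shaker 0.93 [274. 220.] [553.4  33.    0. ]
tray 0.92 [382. 228.] [ 533.1 -297.5    0. ]
light_stage 0.86 [191. 230.] [519.  288.6   0. ]
dropper_bottle_mid 0.7 [186. 189.] [639.6 298.1  39. ]
scene [235. 504. 763.] [ 0.37 -0.57 -0.73]
buffer_bottle_mid 0.62 [257. 244.] [552.6 101.1 119. ]
amber_bottle_mid 0.89 [276. 203.] [590.1 -28.9 111. ]
hdpe_bottle_mid 0.91 [290. 227.] [520.3  18.9 115. ]
petri_dish_mid 0.48 [258. 229.] [595.5  38.8  78. ]
shaker 0.86 [275. 257.] [549.   35.8   0. ]
light_stage 0.73 [218. 349.] [517.9 292.4   0. ]
dropper_bottle_mid 0.7 [164. 319.] [635.5 314.5  39. ]
[[-0.00000e+00 -9.46000e-01 -3.25000e-01  8.44510e+01]
 [ 1.00000e+00  0.00000e+00 -1.00000e-03 -4.82000e-01]
 [ 1.00000e-03 -3.25000e-01  9.46000e-01 -1.25901e+02]
 [ 0.00000e+00  0.00000e+00  0.00000e+00  1.00000e+00]] [[327.34793099   0.         283.39760936]
 [  0.         327.34793099 207.90749085]
 [  0.           0.           1.        ]]
```

```bash
python3 -c "
import cv2
a=cv2.imread('pics/top0.png')[130:310,130:470];cv2.imwrite('pics/t.png',cv2.resize(a,None,fx=2.3,fy=2.3))"
```

```text
(no output)
```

View pics/t.png

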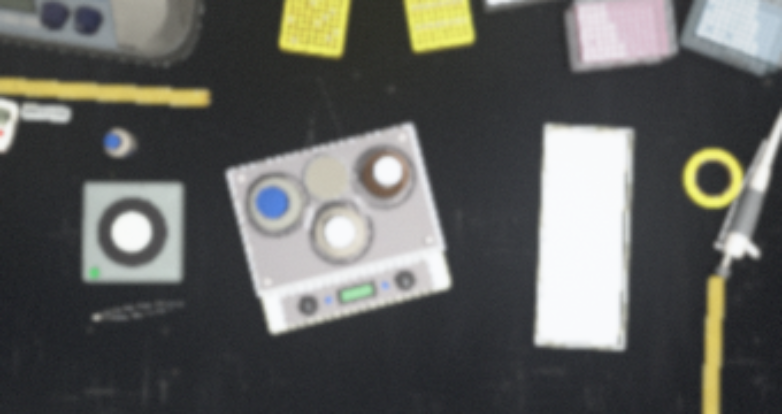

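View pics/scene0.png

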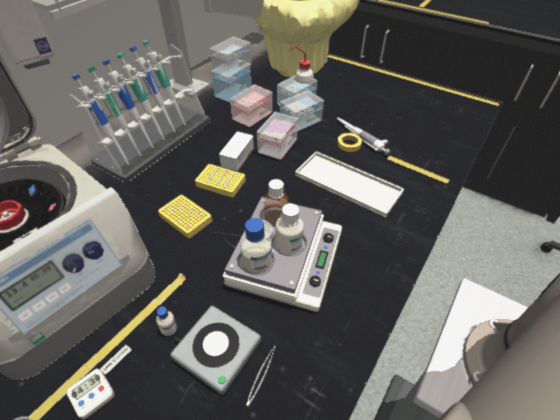

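Top view (crop): blue cap at crop pixel (272,202), white cap at (340,232), amber at (386,172), dish at (326,178). The stage is on the left at (133,232) and the tray on the right at (583,238). Shaker yaw is about +14°. Scene view agrees, with the ledge facing the robot. Now I'll move over the shaker for a near look.

>>> carry_out(deltas=[[-15, -10, -6, 0, 0, -1, -1], [-45, -29, -12, 0, 0, -3, -1], [-75, -49, -20, 0, 0, -5, -1], [-105, -68, -28, 0, 0, -7, -1], [-136, -88, -36, 0, 0, -9, -1], [-167, -108, -44, 0, 0, -11, -1], [-198, -128, -50, 0, 0, -13, -1], [-229, -148, -56, 0, 0, -15, -1], [-260, -168, -60, 0, 0, -17, -1], [-291, -188, -64, 0, 0, -19, -1], [-322, -208, -68, 0, 0, -20.5, -1], [-350, -226, -70, 0, 0, -20.5, -1]])

```text
time: 1.9
eef_pos: [442.7, 178.7, 319.2]
orientation: [0.001, 0.0, 1.0, 0.0]
wrist_force: [-0.0, 0.4, -0.2]
finger_gap: 85.5
finger_force: 0.0
```

>>> carry_out(deltas=[[-20, -28, 0, 0, 0, 0, -1], [-40, -56, 0, 0, 0, 0, -1], [-60, -84, 0, 0, 0, 0, -1], [-80, -112, 0, 0, 0, 0, -1], [-95, -130, 0, 0, 0, 0, -1], [-102, -139, 0, 0, 0, 0, -1], [-102, -139, 0, 0, 0, 0, -1], [-102, -139, 0, 0, 0, 0, -1]])

```text
time: 2.57
eef_pos: [542.9, 43.0, 318.1]
orientation: [-0.001, -0.0, 1.0, 0.001]
wrist_force: [0.5, 0.5, 1.0]
finger_gap: 85.2
finger_force: 0.0
```

```bash
cat > look.py <<'E'
from h import *
import sys
# usage: look.py picname name:z ...
st(); K,W=cam("wrist"); im=env.snapshot("wrist"); cv2.imwrite(f"pics/{sys.argv[1]}.png",im)
for a in sys.argv[2:]:
    n,z=a.split(":")
    for x in env.tip_of("wrist",n)[:2]: print(n,round(x["confidence"],2),np.round(x["location"]),atz(K,W,x["location"],float(z)).round(1))
E
python3 look.py w1 buffer_bottle_mid:119 amber_bottle_mid:111 hdpe_bottle_mid:115 petri_dish_mid:78 shaker:0
```

```text
{'time': 2.567, 'eef_pos': [542.886, 42.988, 318.09], 'orientation': [-0.001, -0.0, 1.0, 0.001], 'q': [-0.43, 0.285, 0.428, 1.403, -0.118, 1.481, 1.565], 'wrist_force': [0.487, 0.543, 0.988], 'finger_gap': 85.18, 'finger_force': 0.0}
buffer_bottle_mid 0.77 [341. 193.] [553.1 102.4 119. ]
amber_bottle_mid 0.82 [214. 223.] [589.9 -32.8 111. ]
amber_bottle_mid 0.58 [469. 141.] [501.4 229.7 111. ]
hdpe_bottle_mid 0.67 [263. 158.] [517.3  22.3 115. ]
petri_dish_mid 0.58 [282. 212.] [588.8  41.   78. ]
```

View pics/w1.png

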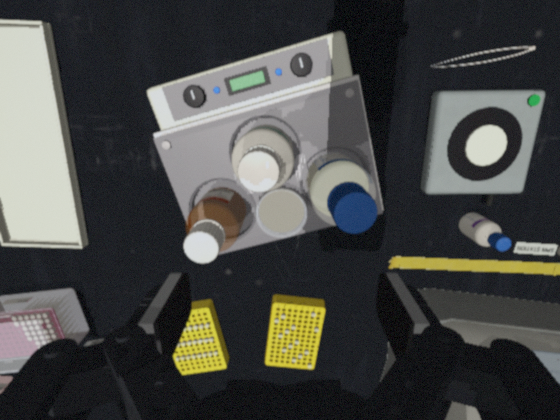

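Wrist view: cap tops at blue (353,210), white (260,170) and amber (205,243); dish at (281,212), window at (486,146), right tray edge at left. I'll refine these centres from colour and brightness blobs.

Run:
```python
from h import *
K,W=cam("wrist"); im=cv2.imread("pics/w1.png")
for n,p,z in(("buf",(353,211),183),("hdpe",(260,171),175),("amb",(206,244),167),("dish",(281,212),84),("win",(486,146),35)):
    print(n,atz(K,W,p,z).round(1))
for n in("buffer_bottle_mid","hdpe_bottle_mid","amber_bottle_mid","petri_dish_mid","light_stage"):
    pass
b,g,r=[im[...,i].astype(int) for i in range(3)]
masks={"buf":((b>r+50)&(b>70),(353,205),183-8),"hdpe":((im.min(2)>200),(260,171),175),"amb":((im.min(2)>185),(206,244),167),"win":((im.min(2)>200),(486,146),35)}
for n,(m,c,z) in masks.items():
    k,l,s,ce=cv2.connectedComponentsWithStats(m.astype(np.uint8)); i=l[c[1],c[0]]
    print(n,i,s[i],ce[i].round(1),atz(K,W,ce[i],z).round(1))
# predicted pockets
for yaw in(13,14,15):
    y=np.radians(yaw);A=np.array([[np.cos(y),-np.sin(y)],[np.sin(y),np.cos(y)]])
    print(yaw,[(np.array([551,33])+A@p).round(1).tolist() for p in([-30,0],[25,70],[25,-70],[43,0])])
```

```text
buf [550.5 102.3 183. ]
hdpe [518.   23.7 175. ]
amb [589.1 -28.6 167. ]
dish [586.9  40.7  84. ]
win [516.8 294.9  35. ]
buf 9 [ 333  191   44   43 1434] [354.8 212.2] [554.4 105.7 175. ]
hdpe 7 [ 240  152   37   39 1053] [258.  170.9] [518.   21.9 175. ]
amb 48 [184 232  34  31 804] [200.6 246.9] [592.1 -33.8 167. ]
win 5 [ 467  127   38   37 1077] [485.9 145. ] [515.5 294.6  35. ]
13 [[521.8, 26.3], [559.6, 106.8], [591.1, -29.6], [592.9, 42.7]]
14 [[521.9, 25.7], [558.3, 107.0], [592.2, -28.9], [592.7, 43.4]]
15 [[522.0, 25.2], [557.0, 107.1], [593.3, -28.1], [592.5, 44.1]]
```

>>> carry_out(deltas=[[-10, -16, 10, 0, 0, 0, -1], [-25, -38, 35, 0, 0, 0, -1], [-40, -62, 65, 0, 0, 0, -1], [-47, -73, 95, 0, 0, 0, -1], [-47, -73, 115, 0, 0, 0, -1], [-47, -73, 130, 0, 0, 0, -1], [-47, -73, 143, 0, 0, 0, -1], [-47, -73, 152, 0, 0, 0, -1], [-47, -73, 157, 0, 0, 0, -1], [-47, -73, 157, 0, 0, 0, -1]], grip_force=30)

```text
time: 3.7
eef_pos: [589.7, -30.4, 160.4]
orientation: [-0.001, -0.0, 1.0, 0.0]
wrist_force: [-0.5, 0.1, 0.5]
finger_gap: 85.4
finger_force: 0.0
```

```bash
python3 look.py w2 amber_bottle_mid:111
```

```text
{'time': 3.7, 'eef_pos': [589.68, -30.361, 160.428], 'orientation': [-0.001, -0.0, 1.0, 0.0], 'q': [-0.279, 0.476, 0.433, 1.54, -0.21, 1.174, 1.765], 'wrist_force': [-0.457, 0.106, 0.52], 'finger_gap': 85.376, 'finger_force': 0.0}
amber_bottle_mid 0.7 [280. 250.] [591.7 -32.6 111. ]
```

View pics/w2.png

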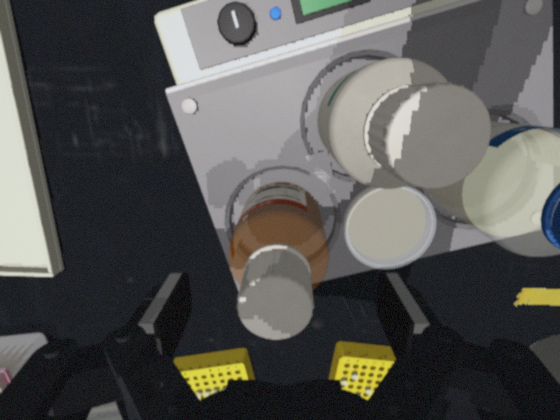

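The amber cap (centre about (276,300)) lies between the open fingers at columns 175 and 395. The cap top's z gives an x of about 590. Closing.

>>> carry_out(deltas=[[0, 0, 0, 0, 0, 0, 0.2], [0, 0, 0, 0, 0, 0, 0.6], [0, 0, 0, 0, 0, 0, 1], [0, 0, 0, 0, 0, 0, 1], [0, 0, 0, 0, 0, 0, 1], [0, 0, 0, 0, 0, 0, 1], [0, 0, 0, 0, 0, 0, 1], [0, 0, 0, 0, 0, 0, 1]], grip_force=35)

```text
time: 4.47
eef_pos: [590.7, -31.4, 161.9]
orientation: [0.001, 0.0, 1.0, -0.0]
wrist_force: [-0.6, -0.8, 3.2]
finger_gap: 32.5
finger_force: 35.0
```

Run:
```python
from h import *
st(); K,W=cam("wrist"); im=env.snapshot("wrist"); cv2.imwrite("pics/w3.png",im)
print(atz(K,W,(276,302),167).round(1))
for n in("tray",):
  for c in("wrist","top"):
    env.snapshot(c)
    for x in env.cut_out(c,n)[:1]:
        m=x["mask"].astype(np.uint8); ct=max(cv2.findContours(m,0,2)[0],key=cv2.contourArea); box=cv2.boxPoints(cv2.minAreaRect(ct)); k,w=cam(c)
        P=np.array([atz(k,w,p,16) for p in box])[:,:2]; print(c,P.round().tolist(),P.mean(0).round(1))
```

```text
{'time': 4.467, 'eef_pos': [590.687, -31.4, 161.905], 'orientation': [0.001, 0.0, 1.0, -0.0], 'q': [-0.279, 0.475, 0.434, 1.538, -0.21, 1.174, 1.765], 'wrist_force': [-0.572, -0.818, 3.182], 'finger_gap': 32.497, 'finger_force': 34.996}
[590.6 -35.  167. ]
wrist [[441.0, -236.0], [441.0, -189.0], [666.0, -238.0], [666.0, -300.0]] [ 553.3 -240.7]
top [[375.0, -233.0], [665.0, -241.0], [662.0, -364.0], [372.0, -354.0]] [ 518.3 -298.2]
```

Gripped at a gap of 32.5 mm. Lift, then carry to the tray.

>>> carry_out(deltas=[[0, 0, -5, 0, 0, 0, 1], [0, 0, -15, 0, 0, 0, 1], [0, 0, -28, 0, 0, 0, 1], [0, -4, -38, 0, 0, 0, 1], [0, -14, -45, 0, 0, 0, 1], [-1, -30, -45, 0, 0, 0, 1], [-2, -50, -45, 0, 0, 0, 1], [-3, -74, -45, 0, 0, 0, 1], [-4, -100, -45, 0, 0, 0, 1], [-5, -126, -45, 0, 0, 0, 1], [-6, -152, -45, 0, 0, 0, 1], [-7, -178, -45, 0, 0, 0, 1]])

```text
time: 5.72
eef_pos: [596.6, -211.4, 206.2]
orientation: [-0.0, 0.0, 1.0, -0.0]
wrist_force: [0.6, 0.2, -3.3]
finger_gap: 32.6
finger_force: 35.0
```

>>> carry_out(deltas=[[0, -22, 0, 0, 0, 0, 1], [0, -42, 0, 0, 0, 0, 1], [0, -60, 0, 0, 0, 0, 1], [0, -74, 0, 0, 0, 0, 1], [0, -84, 0, 0, 0, 0, 1], [0, -90, 0, 0, 0, 0, 1], [0, -90, 0, 0, 0, 0, 1], [0, -90, 0, 0, 0, 0, 1]])

```text
time: 6.38
eef_pos: [597.5, -298.2, 206.2]
orientation: [-0.0, -0.0, 1.0, 0.001]
wrist_force: [0.1, 0.4, -3.6]
finger_gap: 32.3
finger_force: 35.1
```

```bash
python3 look.py w4 amber_bottle_mid:111 tray:0
```

```text
{'time': 6.383, 'eef_pos': [597.528, -298.243, 206.159], 'orientation': [-0.0, -0.0, 1.0, 0.001], 'q': [0.161, 0.611, 0.483, 1.224, -0.276, 1.37, 2.194], 'wrist_force': [0.109, 0.369, -3.581], 'finger_gap': 32.28, 'finger_force': 35.064}
amber_bottle_mid 0.71 [283. 245.] [ 618.  -298.5  111. ]
tray 0.57 [277. 104.] [ 520.4 -304.3    0. ]
```

View pics/w4.png

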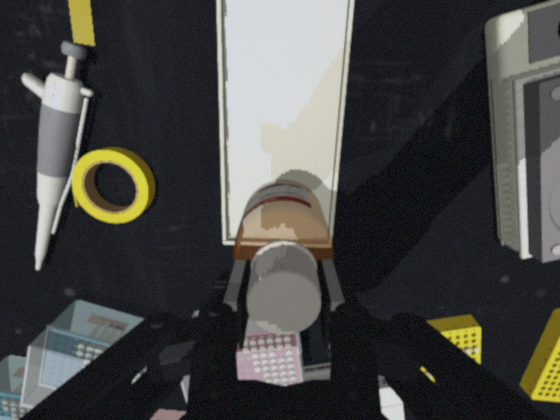

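Run:
```python
from h import *
K,W=cam("wrist")
for p in((222,244),(333,246),(217,10),(354,10)): print(p,atz(K,W,p,16).round(1))
```

```text
(222, 244) [ 662.6 -362.3   16. ]
(333, 246) [ 664.7 -244.4   16. ]
(217, 10) [ 445.2 -353.8   16. ]
(354, 10) [ 444.9 -238.    16. ]
```

Amber hangs over the tray's far end. The rim gives a tray centre of about (519,-298), so local x is about 79 mm and it fits. Lowering.

>>> carry_out(deltas=[[0, -2, 8, 0, 0, 0, 1], [0, -2, 22, 0, 0, 0, 1], [0, -2, 38, 0, 0, 0, 1], [0, -2, 54, 0, 0, 0, 1], [0, -2, 68, 0, 0, 0, 1], [0, -2, 78, 0, 0, 0, 1], [0, -2, 85, 0, 0, 0, 1], [0, -2, 89, 0, 0, 0, 1], [0, -2, 92, 0, 0, 0, 1], [0, -2, 93, 0, 0, 0, 1], [0, -2, 94, 0, 0, 0, 1], [0, -2, 94, 0, 0, 0, 1]])

```text
time: 7.53
eef_pos: [597.7, -301.3, 112.9]
orientation: [0.001, -0.0, 1.0, -0.0]
wrist_force: [-0.1, -0.7, -2.1]
finger_gap: 32.6
finger_force: 35.0
```

>>> carry_out(deltas=[[0, 0, 0.7, 0, 0, 0, 1], [0, 0, 1.4, 0, 0, 0, 1], [0, 0, 2.1, 0, 0, 0, 1], [0, 0, 2.1, 0, 0, 0, 1], [0, 0, 2.1, 0, 0, 0, 1]])

```text
time: 7.95
eef_pos: [597.7, -301.3, 111.0]
orientation: [0.001, -0.0, 1.0, -0.0]
wrist_force: [-0.1, -0.3, 1.2]
finger_gap: 32.2
finger_force: 35.3
```

>>> carry_out(deltas=[[0, 0, 0, 0, 0, 0, 0.5], [0, 0, 0, 0, 0, 0, 0], [0, 0, 0, 0, 0, 0, -0.5], [0, 0, 0, 0, 0, 0, -1], [0, 0, 0, 0, 0, 0, -1], [0, 0, -10, 0, 0, 0, -1], [0, 0, -30, 0, 0, 0, -1], [0, 0, -55, 0, 0, 0, -1], [5, 10, -80, 0, 0, 0, -1], [12, 32, -97, 0, 0, 0, -1], [20, 64, -102, 0, 0, 0, -1], [28, 98, -102, 0, 0, 0, -1]])

```text
time: 8.95
eef_pos: [569.9, -204.8, 215.7]
orientation: [0.003, 0.002, 1.0, -0.002]
wrist_force: [0.7, 0.4, -0.3]
finger_gap: 85.5
finger_force: 0.0
```

Run:
```python
from h import *
st(); K,W=cam("wrist"); env.snapshot("wrist")
for n,z in(("amber_bottle_mid",60),("hdpe_bottle_mid",115)):
  for x in env.tip_of("wrist",n)[:1]: print(n,x["confidence"],atz(K,W,x["location"],z).round(1))
```

```text
{'time': 8.95, 'eef_pos': [569.948, -204.843, 215.713], 'orientation': [0.003, 0.002, 1.0, -0.002], 'q': [-0.013, 0.466, 0.49, 1.424, -0.221, 1.3, 2.057], 'wrist_force': [0.672, 0.376, -0.291], 'finger_gap': 85.493, 'finger_force': 0.0}
amber_bottle_mid 0.58 [ 594.6 -305.8   60. ]
```

>>> carry_out(deltas=[[8, 34, 0, 0, 0, 0, -1], [16, 68, 0, 0, 0, 0, -1], [24, 102, 0, 0, 0, 0, -1], [32, 136, 0, 0, 0, 0, -1], [40, 170, 0, 0, 0, 0, -1], [46, 200, 0, 0, 0, 0, -1], [51, 218, 2, 0, 0, 0, -1], [52, 227, 8, 0, 0, 0, -1], [52, 227, 18, 0, 0, 0, -1], [52, 227, 30, 0, 0, 0, -1], [52, 227, 30, 0, 0, 0, -1]])

```text
time: 10.02
eef_pos: [515.9, 21.0, 179.5]
orientation: [-0.002, 0.002, 1.0, -0.001]
wrist_force: [-0.8, -0.5, -0.3]
finger_gap: 85.4
finger_force: 0.0
```

```bash
python3 look.py w5 hdpe_bottle_mid:115
```

```text
{'time': 10.017, 'eef_pos': [515.891, 20.961, 179.454], 'orientation': [-0.002, 0.002, 1.0, -0.001], 'q': [-0.405, 0.308, 0.415, 1.719, -0.132, 1.147, 1.615], 'wrist_force': [-0.754, -0.547, -0.299], 'finger_gap': 85.432, 'finger_force': 0.0}
hdpe_bottle_mid 0.79 [287. 242.] [519.3  22.8 115. ]
```

View pics/w5.png

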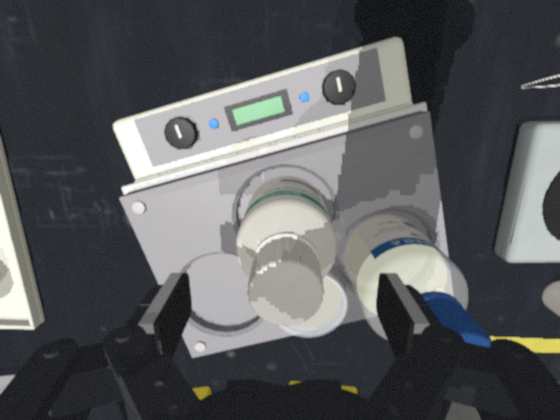

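The white cap (centre about (286,295)) is between the fingers, and the blue cap at (455,315) sits just outside the right finger. I'll narrow the jaws before descending.

>>> carry_out(deltas=[[-1, 1, 0, 0, 0, 0, -0.4], [-2, 1, 0, 0, 0, 0, -0.4], [-2, 1, 3, 0, 0, 0, -0.4], [-2, 1, 6, 0, 0, 0, -0.4], [-2, 1, 9, 0, 0, 0, -0.4], [-2, 1, 10, 0, 0, 0, 0.3], [-2, 1, 10, 0, 0, 0, 1], [-2, 1, 10, 0, 0, 0, 1], [-2, 1, 10, 0, 0, 0, 1], [-2, 1, 10, 0, 0, 0, 1], [-2, 1, 10, 0, 0, 0, 1], [-2, 1, 10, 0, 0, 0, 1]])

```text
time: 11.12
eef_pos: [519.1, 24.8, 172.0]
orientation: [-0.0, -0.0, 1.0, -0.0]
wrist_force: [0.4, -1.1, -1.9]
finger_gap: 34.5
finger_force: 35.2
```

>>> carry_out(deltas=[[0, 0, -5, 0, 0, 0, 1], [0, 0, -15, 0, 0, 0, 1], [0, 0, -28, 0, 0, 0, 1], [0, -4, -38, 0, 0, 0, 1], [4, -16, -42, 0, 0, 0, 1], [10, -36, -42, 0, 0, 0, 1], [17, -62, -42, 0, 0, 0, 1], [24, -90, -42, 0, 0, 0, 1], [31, -118, -42, 0, 0, 0, 1], [38, -146, -42, 0, 0, 0, 1], [45, -174, -42, 0, 0, 0, 1], [52, -202, -42, 0, 0, 0, 1]])

```text
time: 12.12
eef_pos: [465.9, -179.5, 214.6]
orientation: [0.0, 0.001, 1.0, -0.0]
wrist_force: [0.5, 0.0, -3.3]
finger_gap: 34.9
finger_force: 35.4
```

>>> carry_out(deltas=[[7, -28, 0, 0, 0, 0, 1], [14, -54, 0, 0, 0, 0, 1], [19, -78, 0, 0, 0, 0, 1], [24, -98, 2, 0, 0, 0, 1], [27, -112, 10, 0, 0, 0, 1], [28, -118, 24, 0, 0, 0, 1], [28, -118, 40, 0, 0, 0, 1], [28, -118, 56, 0, 0, 0, 1], [28, -118, 70, 0, 0, 0, 1], [28, -118, 80, 0, 0, 0, 1], [28, -118, 86, 0, 0, 0, 1], [28, -118, 86, 0, 0, 0, 1]])

```text
time: 13.12
eef_pos: [438.1, -294.8, 127.1]
orientation: [-0.001, 0.0, 1.0, 0.001]
wrist_force: [-0.1, 1.0, -3.4]
finger_gap: 34.5
finger_force: 35.4
```

>>> carry_out(deltas=[[0, 0, 2, 0, 0, 0, 1], [0, 0, 4, 0, 0, 0, 1], [0, 0, 5, 0, 0, 0, 1], [0, 0, 6, 0, 0, 0, 1], [0, 0, 6.5, 0, 0, 0, 1], [0, 0, 6.5, 0, 0, 0, 1]])

```text
time: 13.62
eef_pos: [439.5, -295.0, 121.8]
orientation: [0.0, -0.0, 1.0, -0.0]
wrist_force: [0.3, -0.2, -3.6]
finger_gap: 34.9
finger_force: 35.4
```

>>> carry_out(deltas=[[0, 0, 0.7, 0, 0, 0, 1], [0, 0, 1.4, 0, 0, 0, 1], [0, 0, 2, 0, 0, 0, 1], [0, 0, 2, 0, 0, 0, 1], [0, 0, 2, 0, 0, 0, 1]])

```text
time: 14.03
eef_pos: [440.1, -295.4, 120.8]
orientation: [0.001, -0.0, 1.0, -0.0]
wrist_force: [0.3, 0.4, 5.8]
finger_gap: 34.7
finger_force: 36.1
```

>>> carry_out(deltas=[[0, 0, 0, 0, 0, 0, 0.5], [0, 0, 0, 0, 0, 0, 0], [0, 0, 0, 0, 0, 0, -0.5], [0, 0, 0, 0, 0, 0, -1], [0, 0, 0, 0, 0, 0, -1], [0, 0, -10, 0, 0, 0, -1], [0, 0, -30, 0, 0, 0, -1], [0, 0, -55, 0, 0, 0, -1], [-3, 10, -80, 0, 0, 0, -1], [-12, 36, -97, 0, 0, 0, -1], [-22, 70, -100, 0, 0, 0, -1], [-32, 106, -100, 0, 0, 0, -1]])

```text
time: 15.03
eef_pos: [472.5, -190.2, 222.7]
orientation: [0.003, 0.002, 1.0, -0.001]
wrist_force: [0.6, 1.3, -0.4]
finger_gap: 85.6
finger_force: 0.0
```

>>> carry_out(deltas=[[-9, 34, 0, 0, 0, 0, -1], [-18, 68, 0, 0, 0, 0, -1], [-27, 102, 0, 0, 0, 0, -1], [-36, 138, 0, 0, 0, 0, -1], [-46, 174, 0, 0, 0, 0, -1], [-56, 210, 0, 0, 0, 0, -1], [-66, 244, 0, 0, 0, 0, -1], [-74, 270, 0, 0, 0, 0, -1], [-78, 286, 4, 0, 0, 0, -1], [-80, 293, 14, 0, 0, 0, -1], [-80, 293, 24, 0, 0, 0, -1], [-80, 293, 24, 0, 0, 0, -1]])

```text
time: 16.03
eef_pos: [549.3, 102.3, 193.0]
orientation: [-0.003, 0.0, 1.0, -0.001]
wrist_force: [-1.1, -0.8, -0.5]
finger_gap: 85.1
finger_force: 0.0
```

```bash
python3 look.py w6 buffer_bottle_mid:119 petri_dish_mid:78
```

```text
{'time': 16.033, 'eef_pos': [549.348, 102.334, 193.003], 'orientation': [-0.003, 0.0, 1.0, -0.001], 'q': [-0.504, 0.382, 0.391, 1.582, -0.15, 1.214, 1.484], 'wrist_force': [-1.139, -0.766, -0.495], 'finger_gap': 85.099, 'finger_force': 0.0}
buffer_bottle_mid 0.55 [208. 254.] [565.8  50.8 119. ]
petri_dish_mid 0.95 [209. 255.] [587.6  40.5  78. ]
```

View pics/w6.png

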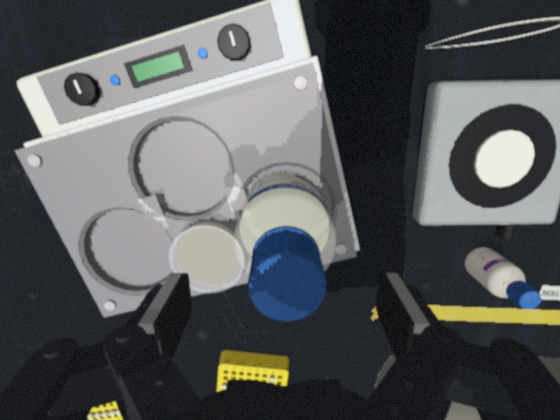

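The blue cap top (about (287,285)) is between the fingers, and the empty pockets show at (183,167) and (128,247). I'll compute positions.

Run:
```python
from h import *
K,W=cam("wrist")
for n,p,z in(("cap",(287,286),183),("pocH",(184,167),67),("pocA",(128,247),67),("win",(505,159),35),("dish",(207,255),84),("drop",(524,295),78)): print(n,atz(K,W,p,z).round(1))
```

```text
cap [554.3 102.6 183. ]
pocH [519.4  22.4  67. ]
pocA [588.8 -32.8  67. ]
win [519.9 295.6  35. ]
dish [587.9  38.9  84. ]
drop [630.2 308.3  78. ]
```

>>> carry_out(deltas=[[-2, 0, 5, 0, 0, 0, -0.6], [-4, 0, 11, 0, 0, 0, -0.4], [-4, 0, 16, 0, 0, 0, -0.4], [-4, 0, 18, 0, 0, 0, -0.4], [-4, 0, 18, 0, 0, 0, 0.3], [-4, 0, 18, 0, 0, 0, 1], [-4, 0, 18, 0, 0, 0, 1], [-4, 0, 18, 0, 0, 0, 1], [-4, 0, 18, 0, 0, 0, 1], [-4, 0, 18, 0, 0, 0, 1], [-4, 0, 18, 0, 0, 0, 1]])

```text
time: 17.1
eef_pos: [555.2, 103.9, 177.7]
orientation: [-0.0, -0.0, 1.0, -0.0]
wrist_force: [-0.2, -0.9, -2.2]
finger_gap: 36.6
finger_force: 35.5
```

>>> carry_out(deltas=[[0, 0, -5, 0, 0, 0, 1], [0, 0, -15, 0, 0, 0, 1], [0, 0, -28, 0, 0, 0, 1], [2, 0, -40, 0, 0, 0, 1], [8, -8, -48, 0, 0, 0, 1], [16, -26, -50, 0, 0, 0, 1], [24, -52, -50, 0, 0, 0, 1], [32, -82, -50, 0, 0, 0, 1], [36, -114, -50, 0, 0, 0, 1], [36, -146, -50, 0, 0, 0, 1], [36, -178, -50, 0, 0, 0, 1], [36, -210, -50, 0, 0, 0, 1]])

```text
time: 18.1
eef_pos: [518.3, -108.0, 228.6]
orientation: [0.0, 0.0, 1.0, 0.0]
wrist_force: [0.2, 0.7, -3.3]
finger_gap: 37.0
finger_force: 35.6
```

>>> carry_out(deltas=[[0, -32, 0, 0, 0, 0, 1], [0, -64, 0, 0, 0, 0, 1], [0, -96, 0, 0, 0, 0, 1], [0, -126, 0, 0, 0, 0, 1], [0, -152, 0, 0, 0, 0, 1], [0, -172, 0, 0, 0, 0, 1], [0, -184, 6, 0, 0, 0, 1], [0, -191, 18, 0, 0, 0, 1], [0, -192, 34, 0, 0, 0, 1], [0, -192, 52, 0, 0, 0, 1], [0, -192, 68, 0, 0, 0, 1], [0, -192, 80, 0, 0, 0, 1]])

```text
time: 19.1
eef_pos: [518.6, -295.2, 144.9]
orientation: [-0.002, -0.001, 1.0, 0.002]
wrist_force: [-0.0, -0.7, -3.2]
finger_gap: 37.0
finger_force: 35.6
```

>>> carry_out(deltas=[[0, 0, 7, 0, 0, 0, 1], [0, 0, 12, 0, 0, 0, 1], [0, 0, 15, 0, 0, 0, 1], [0, 0, 16, 0, 0, 0, 1], [0, 0, 16, 0, 0, 0, 1]])

```text
time: 19.52
eef_pos: [519.7, -298.2, 132.2]
orientation: [0.0, -0.0, 1.0, -0.0]
wrist_force: [-0.2, -0.4, -2.3]
finger_gap: 36.9
finger_force: 35.6
```

>>> carry_out(deltas=[[0, 0, 2, 0, 0, 0, 1], [0, 0, 3.5, 0, 0, 0, 1], [0, 0, 4.5, 0, 0, 0, 1], [0, 0, 5.2, 0, 0, 0, 1], [0, 0, 5.8, 0, 0, 0, 1], [0, 0, 6.3, 0, 0, 0, 1], [0, 0, 6.3, 0, 0, 0, 1], [0, 0, 6.3, 0, 0, 0, 1]])

```text
time: 20.18
eef_pos: [519.7, -298.3, 126.6]
orientation: [0.001, -0.0, 1.0, -0.0]
wrist_force: [-1.7, 1.9, 6.1]
finger_gap: 36.7
finger_force: 36.5
```

>>> carry_out(deltas=[[0, 0, 0, 0, 0, 0, 0.5], [0, 0, 0, 0, 0, 0, 0], [0, 0, 0, 0, 0, 0, -0.5], [0, 0, 0, 0, 0, 0, -1], [0, 0, 0, 0, 0, 0, -1], [0, 0, -10, 0, 0, 0, -1], [0, 0, -30, 0, 0, 0, -1], [0, 0, -55, 0, 0, 0, -1], [-3, 16, -80, 0, 0, 0, -1], [-8, 46, -97, 0, 0, 0, -1], [-14, 80, -100, 0, 0, 0, -1], [-20, 110, -100, 0, 0, 0, -1]])

```text
time: 21.18
eef_pos: [540.7, -187.4, 228.5]
orientation: [0.003, 0.001, 1.0, -0.0]
wrist_force: [-0.3, -0.2, -0.1]
finger_gap: 85.5
finger_force: 0.0
```

```bash
python3 look.py w7 buffer_bottle_mid:68 amber_bottle_mid:60 hdpe_bottle_mid:64
python3 - <<'E'
from h import *
a=env.snapshot("scene"); cv2.imwrite("pics/s7.png",a)
w=cv2.imread("pics/w7.png"); cv2.imwrite("pics/c7.png",cv2.resize(np.hstack([w,a]),(800,300)))
E
```

```text
{'time': 21.183, 'eef_pos': [540.747, -187.444, 228.498], 'orientation': [0.003, 0.001, 1.0, -0.0], 'q': [-0.08, 0.392, 0.536, 1.503, -0.206, 1.297, 2.047], 'wrist_force': [-0.333, -0.185, -0.079], 'finger_gap': 85.529, 'finger_force': 0.0}
buffer_bottle_mid 0.92 [157. 172.] [ 521.  -300.3   68. ]
amber_bottle_mid 0.95 [166. 247.] [ 599.4 -304.5   60. ]
amber_bottle_mid 0.29 [481. 185.] [536.1  -4.5  60. ]
hdpe_bottle_mid 0.7 [151.  71.] [ 438.1 -296.7   64. ]
```

View pics/c7.png

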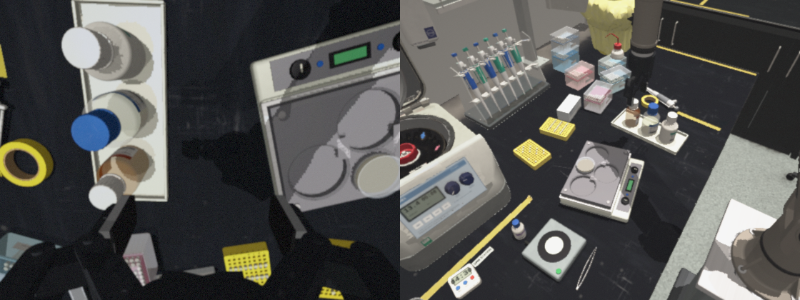

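All three bottles stand in the tray: white at (90,47), blue at (95,130) and amber at (105,192) in the left pane. On to the dish.

>>> carry_out(deltas=[[-7, 32, 0, 0, 0, 0, -1], [-14, 66, 0, 0, 0, 0, -1], [-21, 100, 5, 0, 0, 0, -1], [-28, 134, 15, 0, 0, 0, -1], [-35, 166, 30, 0, 0, 0, -1], [-41, 194, 50, 0, 0, 0, -1], [-45, 214, 70, 0, 0, 0, -1], [-47, 224, 88, 0, 0, 0, -1], [-48, 228, 100, 0, 0, 0, -1], [-48, 228, 108, 0, 0, 0, -1], [-48, 228, 110, 0, 0, 0, -1], [-48, 228, 110, 0, 0, 0, -1]], grip_force=20)

```text
time: 22.43
eef_pos: [587.3, 37.0, 115.4]
orientation: [-0.0, 0.002, 1.0, -0.001]
wrist_force: [-0.0, 0.3, -0.3]
finger_gap: 85.7
finger_force: 0.0
```

```bash
python3 look.py w8 petri_dish_mid:78
python3 - <<'E'
from h import *
im=cv2.imread("pics/w8.png")
K,W=cam("wrist")
for x in env.cut_out("wrist","petri_dish_mid")[:1]:
    m=x["mask"].astype(np.uint8); c=max(cv2.findContours(m,0,2)[0],key=cv2.contourArea); e=cv2.fitEllipse(c); print(e,atz(K,W,e[0],80).round(1))
E
```

```text
{'time': 22.433, 'eef_pos': [587.28, 36.96, 115.439], 'orientation': [-0.0, 0.002, 1.0, -0.001], 'q': [-0.397, 0.516, 0.434, 1.602, -0.236, 1.077, 1.666], 'wrist_force': [-0.007, 0.349, -0.255], 'finger_gap': 85.746, 'finger_force': 0.0}
petri_dish_mid 0.58 [291. 259.] [588.8  40.8  78. ]
((289.9762878417969, 258.6458435058594), (104.45235443115234, 110.73685455322266), 88.21092987060547) [589.2  40.9  80. ]
```

View pics/w8.png

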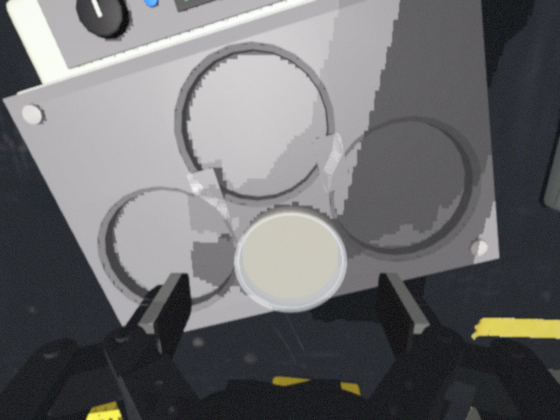

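The dish (centre (290,258)) is midway between the open fingers, about 3 mm to +y, so I'll shift and descend.

>>> carry_out(deltas=[[-1, 3, 6, 0, 0, 0, -1], [-1, 3, 14, 0, 0, 0, -1], [-1, 3, 22, 0, 0, 0, -1], [-1, 3, 28, 0, 0, 0, -1], [-1, 3, 32, 0, 0, 0, -1], [-1, 3, 33, 0, 0, 0, -1], [-1, 3, 33, 0, 0, 0, -1], [-1, 3, 33, 0, 0, 0, -1]])

```text
time: 23.25
eef_pos: [588.5, 42.9, 82.4]
orientation: [0.0, -0.0, 1.0, -0.0]
wrist_force: [0.2, 0.1, -1.2]
finger_gap: 85.3
finger_force: 0.0
```

>>> carry_out(deltas=[[0, -2, 1, 0, 0, 0, -0.9], [0, -2, 1, 0, 0, 0, -0.8], [0, -2, 1, 0, 0, 0, -0.7], [0, -2, 1, 0, 0, 0, -0.6], [0, -2, 1, 0, 0, 0, -0.5], [0, -2, 1, 0, 0, 0, -0.4], [0, -2, 1, 0, 0, 0, -0.3], [0, -2, 1, 0, 0, 0, -0.2], [0, -2, 1, 0, 0, 0, -0.2], [0, -2, 1, 0, 0, 0, -0.2]], grip_force=20)

```text
time: 24.08
eef_pos: [588.6, 40.9, 81.8]
orientation: [0.0, -0.0, 1.0, 0.0]
wrist_force: [-0.1, 0.1, 3.1]
finger_gap: 56.2
finger_force: 21.5
```

```bash
python3 look.py w9 petri_dish_mid:78
```

```text
{'time': 24.083, 'eef_pos': [588.588, 40.928, 81.759], 'orientation': [0.0, -0.0, 1.0, 0.0], 'q': [-0.391, 0.556, 0.418, 1.631, -0.256, 1.009, 1.68], 'wrist_force': [-0.109, 0.111, 3.148], 'finger_gap': 56.213, 'finger_force': 21.516}
petri_dish_mid 0.62 [283. 291.] [588.8  40.3  78. ]
```

View pics/w9.png

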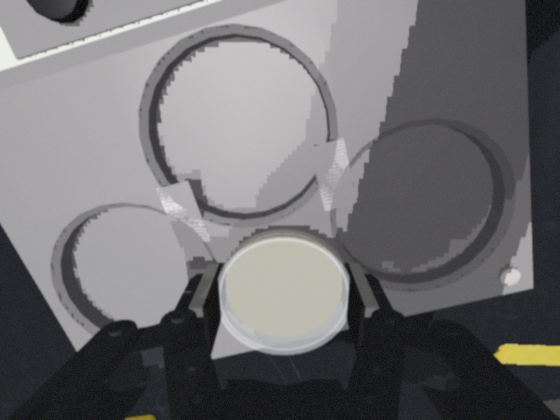

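The dish (centre (284,292)) is held on both sides. Lift and move toward the stage, stopping short to look at the window.

>>> carry_out(deltas=[[0, 0, -3, 0, 0, 0, 0.2], [0, 0, -10, 0, 0, 0, 0.2], [0, 0, -22, 0, 0, 0, 0.2], [2, 4, -38, 0, 0, 0, 0.2], [8, 16, -54, 0, 0, 0, 0.2], [18, 40, -64, 0, 0, 0, 0.2], [30, 70, -68, 0, 0, 0, 0.2], [42, 100, -68, 0, 0, 0, 0.2], [54, 130, -68, 0, 0, 0, 0.2], [64, 152, -68, 0, 0, 0, 0.2], [70, 164, -68, 0, 0, 0, 0.2], [70, 164, -68, 0, 0, 0, 0.2]])

```text
time: 25.18
eef_pos: [516.3, 210.4, 150.2]
orientation: [-0.0, -0.004, 1.0, 0.002]
wrist_force: [-0.1, 1.6, -0.4]
finger_gap: 56.6
finger_force: 21.4
```

```bash
python3 look.py w10 petri_dish_mid:146 light_stage:35 dropper_bottle_mid:39
python3 - <<'E'
from h import *
im=cv2.imread("pics/w10.png"); K,W=cam("wrist")
r=env.tip_of("wrist","light_stage")
m=(im.min(2)>185).astype(np.uint8); k,l,s,ce=cv2.connectedComponentsWithStats(m)
for i in range(1,k):
    if s[i][4]>400: print(s[i],ce[i].round(1),atz(K,W,ce[i],35).round(1))
E
```

```text
{'time': 25.183, 'eef_pos': [516.26, 210.389, 150.186], 'orientation': [-0.0, -0.004, 1.0, 0.002], 'q': [-0.71, 0.414, 0.398, 1.651, -0.179, 1.112, 1.316], 'wrist_force': [-0.071, 1.57, -0.434], 'finger_gap': 56.615, 'finger_force': 21.376}
petri_dish_mid 0.68 [282. 290.] [516.5 209.3 146. ]
petri_dish_mid 0.2 [377. 196.] [471.  248.8 146. ]
light_stage 0.62 [378. 195.] [503.4 283.4  35. ]
[    0    28   218   254 26067] [ 96.8 146.4] [469.7  65.8  35. ]
[ 416  129   63  147 3842] [448.7 206.1] [516.5 330.3  35. ]
[398 182  25  48 690] [411.4 204.5] [515.1 301.2  35. ]
[  95  224   95   82 5532] [143.  263.8] [566.3  85.7  35. ]
[  220   237   128   114 11200] [284.6 292.6] [594.2 202.9  35. ]
[522 309  38  61 958] [543.4 339.9] [644.2 436.2  35. ]
```

View pics/w10.png

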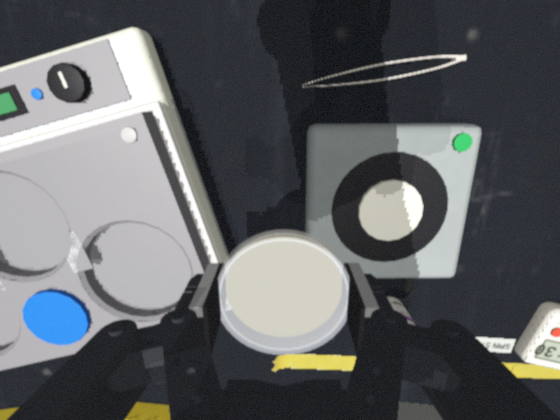

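The held dish is at (284,290). The window spans columns 359–423 and rows 179–242, centre (391,211).

Run:
```python
from h import *
st();K,W=cam("wrist"); print(atz(K,W,(391,211),35),atz(K,W,(284.5,292),84-82+150).round(1))
```

```text
{'time': 25.433, 'eef_pos': [519.446, 202.485, 149.834], 'orientation': [0.001, 0.002, 1.0, -0.001], 'q': [-0.704, 0.415, 0.405, 1.651, -0.177, 1.111, 1.317], 'wrist_force': [1.023, 0.163, -0.416], 'finger_gap': 56.089, 'finger_force': 21.375}
[520.41646577 285.81183938  35.        ] [516.3 202.6 152. ]
```

>>> carry_out(deltas=[[0, 0, 0, 0, 0, 0, 0.2], [0, 0, 0, 0, 0, 0, 0.2], [0, 0, 0, 0, 0, 0, 0.2], [0, 0, 0, 0, 0, 0, 0.2]])

```text
time: 25.77
eef_pos: [518.5, 204.5, 149.4]
orientation: [-0.0, 0.0, 1.0, -0.0]
wrist_force: [-0.1, 0.1, -0.3]
finger_gap: 56.2
finger_force: 21.4
```

Run:
```python
from h import *
st();K,W=cam("wrist"); im=env.snapshot("wrist")
g=cv2.cvtColor(im,6)
roi=(g>95).astype(np.uint8); k,l,s,ce=cv2.connectedComponentsWithStats(roi)
i=l[211,391]; print(s[i],ce[i])
m=(l==i).astype(np.uint8); c=max(cv2.findContours(m,0,2)[0],key=cv2.contourArea); e=cv2.fitEllipse(c); print(e,atz(K,W,e[0],35).round(1))
d=(l==l[292,284]).astype(np.uint8); c=max(cv2.findContours(d,0,2)[0],key=cv2.contourArea); e=cv2.fitEllipse(c); print(e,atz(K,W,e[0],152).round(1))
```

```text
{'time': 25.767, 'eef_pos': [518.488, 204.474, 149.371], 'orientation': [-0.0, 0.0, 1.0, -0.0], 'q': [-0.705, 0.416, 0.403, 1.651, -0.178, 1.111, 1.316], 'wrist_force': [-0.068, 0.061, -0.297], 'finger_gap': 56.165, 'finger_force': 21.375}
[ 367  176   67   63 3246] [399.67128774 206.63709181]
((399.65802001953125, 206.6243438720703), (59.88466262817383, 67.33806610107422), 61.51091003417969) [515.4 294.1  35. ]
((192.37005615234375, 197.1065673828125), (301.2325134277344, 540.733154296875), 89.9855728149414) [471.7 168.3 152. ]
```

>>> carry_out(deltas=[[0, 10, 0, 0, 0, 0, 0.2], [1, 28, 0, 0, 0, 0, 0.2], [1, 50, 0, 0, 0, 0, 0.2], [2, 70, 4, 0, 0, 0, 0.2], [2, 83, 14, 0, 0, 0, 0.2], [2, 89, 30, 0, 0, 0, 0.2], [2, 90, 48, 0, 0, 0, 0.2], [2, 90, 66, 0, 0, 0, 0.2], [2, 90, 80, 0, 0, 0, 0.2], [2, 90, 90, 0, 0, 0, 0.2], [2, 90, 94, 0, 0, 0, 0.2], [2, 90, 94, 0, 0, 0, 0.2]])

```text
time: 26.82
eef_pos: [515.5, 294.6, 54.1]
orientation: [-0.001, -0.0, 1.0, -0.001]
wrist_force: [-0.8, 0.3, 0.3]
finger_gap: 56.2
finger_force: 21.4
```

>>> carry_out(deltas=[[0, 0, 2, 0, 0, 0, 0.2], [0, 0, 4, 0, 0, 0, 0.2], [0, 0, 6, 0, 0, 0, 0.2], [0, 0, 7, 0, 0, 0, 0.2], [0, 0, 7, 0, 0, 0, 0.2], [0, 0, 7, 0, 0, 0, 0.2]])

```text
time: 27.32
eef_pos: [516.4, 295.1, 48.6]
orientation: [0.0, -0.0, 1.0, 0.0]
wrist_force: [0.9, -0.6, -0.4]
finger_gap: 56.4
finger_force: 21.4
```

```bash
python3 look.py w11 petri_dish_mid:44 light_stage:35 dropper_bottle_mid:39
```

```text
{'time': 27.317, 'eef_pos': [516.37, 295.062, 48.628], 'orientation': [0.0, -0.0, 1.0, 0.0], 'q': [-0.787, 0.596, 0.344, 1.642, -0.236, 0.944, 1.212], 'wrist_force': [0.913, -0.645, -0.446], 'finger_gap': 56.387, 'finger_force': 21.381}
petri_dish_mid 0.74 [283. 288.] [515.5 294.5  44. ]
```

View pics/w11.png

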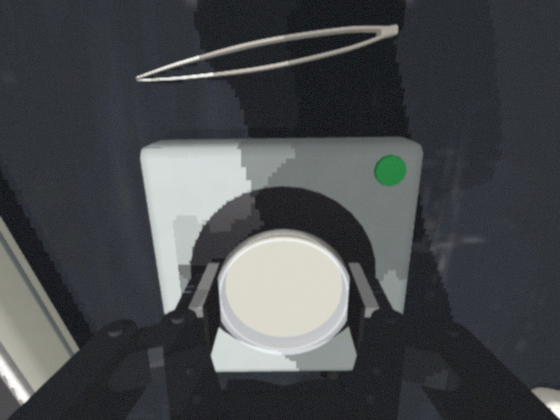

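The dish (284,290) is centred on the black ring in column (191–377). I'll check x from the stage's near (row 141) and far (row 372) edges.

Run:
```python
from h import *
K,W=cam("wrist")
for p in((280,140),(283,371),(145,150),(419,150),(191,260),(377,260)): print(p,atz(K,W,p,30).round(1))
```

```text
(280, 140) [450.1 293.2  30. ]
(283, 371) [578.5 294.4  30. ]
(145, 150) [454.5 233.8  30. ]
(419, 150) [454.5 354.3  30. ]
(191, 260) [508.6 249.   30. ]
(377, 260) [508.6 340.8  30. ]
```

Stage centre is about (515,294), so the dish is within 2 mm. Set down and release.

>>> carry_out(deltas=[[1, 0, 1, 0, 0, 0, 0.2], [1, 0, 2, 0, 0, 0, 0.2], [1, 0, 3, 0, 0, 0, 0.2], [1, 0, 3.8, 0, 0, 0, 0.2], [1, 0, 3.8, 0, 0, 0, 0.2], [1, 0, 3.8, 0, 0, 0, 0.2]])

```text
time: 28.02
eef_pos: [515.2, 295.0, 44.8]
orientation: [-0.0, -0.0, 1.0, 0.0]
wrist_force: [-0.8, -0.3, 2.6]
finger_gap: 56.1
finger_force: 21.6
```

>>> carry_out(deltas=[[0, 0, 0, 0, 0, 0, -0.3], [0, 0, 0, 0, 0, 0, -0.5], [0, 0, 0, 0, 0, 0, -0.8], [0, 0, 0, 0, 0, 0, -1], [0, 0, 0, 0, 0, 0, -1], [0, 0, 0, 0, 0, 0, -1], [0, 0, -5, 0, 0, 0, -1], [0, 0, -15, 0, 0, 0, -1], [0, 0, -35, 0, 0, 0, -1], [0, 0, -60, 0, 0, 0, -1], [0, 0, -80, 0, 0, 0, -1], [0, 0, -80, 0, 0, 0, -1]])

```text
time: 29.02
eef_pos: [518.9, 296.5, 130.8]
orientation: [0.005, 0.0, 1.0, 0.003]
wrist_force: [0.8, 0.6, 0.4]
finger_gap: 85.3
finger_force: 0.0
```

```bash
python3 look.py w12 petri_dish_mid:41 light_stage:0
```

```text
{'time': 29.017, 'eef_pos': [518.906, 296.491, 130.754], 'orientation': [0.005, 0.0, 1.0, 0.003], 'q': [-0.807, 0.502, 0.372, 1.567, -0.198, 1.098, 1.182], 'wrist_force': [0.781, 0.565, 0.394], 'finger_gap': 85.307, 'finger_force': 0.0}
petri_dish_mid 0.77 [283. 213.] [512.8 296.2  41. ]
```

View pics/w12.png

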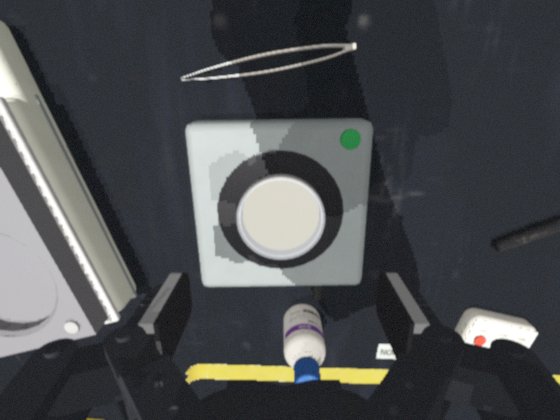

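The dish lies on the window, at (281,214) with the ring centre at (281,211), and the dropper is untouched. Now return the buffer bottle.

>>> carry_out(deltas=[[0, -5, -20, 0, 0, 0, -1], [0, -20, -45, 0, 0, 0, -1], [0, -45, -70, 0, 0, 0, -1], [0, -78, -85, 0, 0, 0, -1], [0, -114, -90, 0, 0, 0, -1], [0, -152, -90, 0, 0, 0, -1], [-1, -190, -90, 0, 0, 0, -1], [-2, -228, -90, 0, 0, 0, -1], [-3, -266, -90, 0, 0, 0, -1], [-4, -304, -90, 0, 0, 0, -1], [-4, -342, -90, 0, 0, 0, -1], [-4, -378, -90, 0, 0, 0, -1]])

```text
time: 30.17
eef_pos: [518.0, -85.0, 213.4]
orientation: [-0.001, 0.0, 1.0, 0.0]
wrist_force: [-0.8, 0.4, 0.2]
finger_gap: 85.3
finger_force: 0.0
```

>>> carry_out(deltas=[[0, -38, 0, 0, 0, 0, -1], [0, -76, 0, 0, 0, 0, -1], [0, -114, 0, 0, 0, 0, -1], [0, -148, 0, 0, 0, 0, -1], [0, -178, 2, 0, 0, 0, -1], [0, -200, 8, 0, 0, 0, -1], [0, -212, 18, 0, 0, 0, -1], [0, -216, 32, 0, 0, 0, -1], [0, -216, 46, 0, 0, 0, -1], [0, -216, 56, 0, 0, 0, -1], [0, -216, 60, 0, 0, 0, -1], [0, -216, 60, 0, 0, 0, -1]])

```text
time: 31.17
eef_pos: [518.8, -297.1, 152.6]
orientation: [-0.002, -0.001, 1.0, 0.001]
wrist_force: [0.2, -0.3, -0.2]
finger_gap: 85.4
finger_force: 0.0
```

```bash
python3 look.py w13 buffer_bottle_mid:68
python3 - <<'E'
from h import *
im=cv2.imread("pics/w13.png"); K,W=cam("wrist"); b,g,r=[im[...,i].astype(int) for i in range(3)]
k,l,s,ce=cv2.connectedComponentsWithStats(((b>r+40)&(b>60)).astype(np.uint8)); i=1+s[1:,4].argmax(); print(s[i],ce[i],atz(K,W,ce[i],120).round(1))
E
```

```text
{'time': 31.167, 'eef_pos': [518.752, -297.076, 152.554], 'orientation': [-0.002, -0.001, 1.0, 0.001], 'q': [0.092, 0.525, 0.59, 1.53, -0.306, 1.184, 2.309], 'wrist_force': [0.213, -0.32, -0.181], 'finger_gap': 85.418, 'finger_force': 0.0}
[ 246  212   72   88 4998] [280.42937175 256.51640656] [ 518.4 -300.3  120. ]
```

>>> carry_out(deltas=[[-1, -1, 6, 0, 0, 0, -0.6], [-1, -1, 14, 0, 0, 0, -0.4], [-1, -1, 21, 0, 0, 0, -0.4], [-1, -1, 25, 0, 0, 0, -0.4], [-1, -1, 26, 0, 0, 0, -0.4], [-1, -1, 26, 0, 0, 0, 0.3], [-1, -1, 26, 0, 0, 0, 1], [-1, -1, 26, 0, 0, 0, 1], [-1, -1, 26, 0, 0, 0, 1], [-1, -1, 26, 0, 0, 0, 1], [-1, -1, 26, 0, 0, 0, 1], [-1, -1, 26, 0, 0, 0, 1]], grip_force=35)

```text
time: 32.27
eef_pos: [520.6, -300.2, 128.8]
orientation: [0.0, -0.0, 1.0, -0.0]
wrist_force: [0.2, -0.2, -0.5]
finger_gap: 36.3
finger_force: 35.5
```

>>> carry_out(deltas=[[0, 0, -5, 0, 0, 0, 1], [0, 0, -18, 0, 0, 0, 1], [0, 0, -36, 0, 0, 0, 1], [0, 2, -56, 0, 0, 0, 1], [0, 8, -76, 0, 0, 0, 1], [0, 22, -92, 0, 0, 0, 1], [-2, 44, -98, 0, 0, 0, 1], [-5, 72, -98, 0, 0, 0, 1], [-8, 102, -98, 0, 0, 0, 1], [-11, 134, -98, 0, 0, 0, 1], [-14, 166, -98, 0, 0, 0, 1], [-17, 198, -98, 0, 0, 0, 1]])

```text
time: 33.27
eef_pos: [536.4, -100.5, 226.2]
orientation: [-0.001, 0.0, 1.0, 0.0]
wrist_force: [0.6, 0.1, -3.5]
finger_gap: 36.3
finger_force: 35.6
```

>>> carry_out(deltas=[[-3, 32, 0, 0, 0, 0, 1], [-6, 64, 0, 0, 0, 0, 1], [-9, 96, 0, 0, 0, 0, 1], [-12, 128, 0, 0, 0, 0, 1], [-14, 156, 0, 0, 0, 0, 1], [-16, 180, 0, 0, 0, 0, 1], [-17, 196, 0, 0, 0, 0, 1], [-17, 204, 0, 0, 0, 0, 1], [-17, 206, 6, 0, 0, 0, 1], [-17, 206, 16, 0, 0, 0, 1], [-17, 206, 24, 0, 0, 0, 1], [-17, 206, 24, 0, 0, 0, 1]])

```text
time: 34.27
eef_pos: [552.4, 101.3, 199.7]
orientation: [-0.003, 0.002, 1.0, -0.001]
wrist_force: [-0.8, -0.4, -3.8]
finger_gap: 36.5
finger_force: 35.7
```

>>> carry_out(deltas=[[0, 0, 0, 0, 0, 0, 1], [0, 0, 0, 0, 0, 0, 1], [0, 0, 0, 0, 0, 0, 1]])

```text
time: 34.52
eef_pos: [554.7, 103.2, 203.0]
orientation: [0.0, 0.001, 1.0, -0.0]
wrist_force: [0.1, 0.9, -3.7]
finger_gap: 36.8
finger_force: 35.7
```

>>> carry_out(deltas=[[0, 0, 3, 0, 0, 0, 1], [0, 0, 7, 0, 0, 0, 1], [0, 0, 11, 0, 0, 0, 1], [0, 0, 15, 0, 0, 0, 1], [0, 0, 18, 0, 0, 0, 1], [0, 0, 20, 0, 0, 0, 1], [0, 0, 21, 0, 0, 0, 1], [0, 0, 21, 0, 0, 0, 1], [0, 0, 21, 0, 0, 0, 1]])

```text
time: 35.27
eef_pos: [554.4, 104.0, 181.7]
orientation: [0.0, -0.0, 1.0, -0.0]
wrist_force: [0.1, -0.8, -2.3]
finger_gap: 36.6
finger_force: 35.7
```

>>> carry_out(deltas=[[0, 0, 0.7, 0, 0, 0, 1], [0, 0, 1.4, 0, 0, 0, 1], [0, 0, 2, 0, 0, 0, 1], [0, 0, 2.4, 0, 0, 0, 1], [0, 0, 2.4, 0, 0, 0, 1], [0, 0, 2.4, 0, 0, 0, 1]])

```text
time: 35.77
eef_pos: [554.6, 103.9, 179.8]
orientation: [0.0, -0.0, 1.0, 0.0]
wrist_force: [-0.4, -0.6, 0.8]
finger_gap: 36.6
finger_force: 36.0
```

Seated at the expected height. Release and fetch the white-cap bottle.

>>> carry_out(deltas=[[0, 0, 0, 0, 0, 0, 0.5], [0, 0, 0, 0, 0, 0, 0], [0, 0, 0, 0, 0, 0, -0.5], [0, 0, 0, 0, 0, 0, -1], [0, 0, 0, 0, 0, 0, -1], [0, 0, -10, 0, 0, 0, -1], [0, 0, -28, 0, 0, 0, -1], [4, -12, -42, 0, 0, 0, -1], [12, -40, -46, 0, 0, 0, -1], [22, -76, -46, 0, 0, 0, -1], [32, -112, -46, 0, 0, 0, -1], [42, -148, -46, 0, 0, 0, -1]])

```text
time: 36.77
eef_pos: [512.2, -45.4, 226.4]
orientation: [0.001, -0.001, 1.0, -0.0]
wrist_force: [1.4, -0.2, 1.0]
finger_gap: 85.4
finger_force: 0.0
```

>>> carry_out(deltas=[[10, -36, 0, 0, 0, 0, -1], [20, -72, 0, 0, 0, 0, -1], [30, -108, 0, 0, 0, 0, -1], [40, -144, 4, 0, 0, 0, -1], [50, -180, 12, 0, 0, 0, -1], [60, -212, 24, 0, 0, 0, -1], [68, -236, 40, 0, 0, 0, -1], [72, -249, 56, 0, 0, 0, -1], [74, -252, 68, 0, 0, 0, -1], [74, -252, 76, 0, 0, 0, -1], [74, -252, 78, 0, 0, 0, -1], [74, -252, 78, 0, 0, 0, -1]])

```text
time: 37.77
eef_pos: [438.9, -295.0, 147.1]
orientation: [-0.0, -0.001, 1.0, 0.0]
wrist_force: [0.9, 0.1, 0.3]
finger_gap: 85.6
finger_force: 0.0
```

```bash
python3 look.py w14 hdpe_bottle_mid:64 amber_bottle_mid:60
```

```text
{'time': 37.767, 'eef_pos': [438.925, -294.991, 147.143], 'orientation': [-0.0, -0.001, 1.0, 0.0], 'q': [0.061, 0.398, 0.656, 1.739, -0.27, 1.096, 2.377], 'wrist_force': [0.859, 0.121, 0.259], 'finger_gap': 85.615, 'finger_force': 0.0}
hdpe_bottle_mid 0.6 [280. 226.] [ 438.9 -297.4   64. ]
amber_bottle_mid 0.66 [273. 396.] [ 598.1 -303.6   60. ]
```

Lower by 26 and grip.

>>> carry_out(deltas=[[-1, -1, 6, 0, 0, 0, -0.6], [-1, -1, 14, 0, 0, 0, -0.4], [-1, -1, 21, 0, 0, 0, -0.4], [-1, -1, 25, 0, 0, 0, -0.4], [-1, -1, 26, 0, 0, 0, -0.4], [-1, -1, 26, 0, 0, 0, 0.3], [-1, -1, 26, 0, 0, 0, 1], [-1, -1, 26, 0, 0, 0, 1], [-1, -1, 26, 0, 0, 0, 1], [-1, -1, 26, 0, 0, 0, 1], [-1, -1, 26, 0, 0, 0, 1], [-1, -1, 26, 0, 0, 0, 1]])

```text
time: 38.92
eef_pos: [439.4, -297.4, 121.4]
orientation: [0.0, 0.0, 1.0, -0.0]
wrist_force: [1.5, -0.5, -0.4]
finger_gap: 34.7
finger_force: 35.3
```

>>> carry_out(deltas=[[0, 0, -5, 0, 0, 0, 1], [0, 0, -18, 0, 0, 0, 1], [0, 0, -36, 0, 0, 0, 1], [0, 2, -56, 0, 0, 0, 1], [-2, 8, -76, 0, 0, 0, 1], [-6, 22, -90, 0, 0, 0, 1], [-12, 44, -94, 0, 0, 0, 1], [-19, 72, -94, 0, 0, 0, 1], [-27, 102, -94, 0, 0, 0, 1], [-35, 132, -94, 0, 0, 0, 1], [-43, 162, -94, 0, 0, 0, 1], [-51, 192, -94, 0, 0, 0, 1]])

```text
time: 39.92
eef_pos: [489.8, -103.2, 215.0]
orientation: [-0.001, -0.0, 1.0, 0.0]
wrist_force: [1.2, -0.8, -2.2]
finger_gap: 34.5
finger_force: 35.5
```

>>> carry_out(deltas=[[-8, 30, 0, 0, 0, 0, 1], [-15, 58, 0, 0, 0, 0, 1], [-21, 84, 0, 0, 0, 0, 1], [-25, 106, 0, 0, 0, 0, 1], [-28, 121, 0, 0, 0, 0, 1], [-29, 129, 0, 0, 0, 0, 1], [-29, 130, 6, 0, 0, 0, 1], [-29, 130, 14, 0, 0, 0, 1], [-29, 130, 20, 0, 0, 0, 1], [-29, 130, 20, 0, 0, 0, 1], [-29, 130, 20, 0, 0, 0, 1], [-29, 130, 20, 0, 0, 0, 1]])

```text
time: 40.92
eef_pos: [519.3, 23.8, 195.2]
orientation: [0.0, 0.001, 1.0, -0.0]
wrist_force: [0.8, -0.5, -2.9]
finger_gap: 34.4
finger_force: 35.5
```

>>> carry_out(deltas=[[0, 0, 3, 0, 0, 0, 1], [0, 0, 7, 0, 0, 0, 1], [0, 0, 11, 0, 0, 0, 1], [0, 0, 15, 0, 0, 0, 1], [0, 0, 18, 0, 0, 0, 1], [0, 0, 20, 0, 0, 0, 1], [0, 0, 21, 0, 0, 0, 1], [0, 0, 22, 0, 0, 0, 1], [0, 0, 22.6, 0, 0, 0, 1], [0, 0, 22.6, 0, 0, 0, 1], [0, 0, 22.6, 0, 0, 0, 1]])

```text
time: 41.83
eef_pos: [519.4, 24.9, 172.7]
orientation: [0.0, -0.0, 1.0, -0.0]
wrist_force: [-0.8, 0.4, -3.4]
finger_gap: 34.8
finger_force: 35.5
```

>>> carry_out(deltas=[[0, 0, 0.7, 0, 0, 0, 1], [0, 0, 1.3, 0, 0, 0, 1], [0, 0, 1.8, 0, 0, 0, 1], [0, 0, 1.8, 0, 0, 0, 1], [0, 0, 1.8, 0, 0, 0, 1]])

```text
time: 42.25
eef_pos: [520.2, 24.8, 172.4]
orientation: [0.001, 0.0, 1.0, 0.0]
wrist_force: [-1.8, -0.7, 4.5]
finger_gap: 34.3
finger_force: 36.2
```

>>> carry_out(deltas=[[0, 0, 0, 0, 0, 0, 0.5], [0, 0, 0, 0, 0, 0, 0], [0, 0, 0, 0, 0, 0, -0.4], [0, 0, 0, 0, 0, 0, -0.4], [0, 0, 0, 0, 0, 0, -0.4], [0, 0, -10, 0, 0, 0, -0.4], [0, 0, -28, 0, 0, 0, -0.4], [-2, -10, -42, 0, 0, 0, -0.7], [-8, -34, -48, 0, 0, 0, -1], [-16, -66, -48, 0, 0, 0, -1], [-24, -100, -48, 0, 0, 0, -1], [-32, -134, -48, 0, 0, 0, -1]])

```text
time: 43.25
eef_pos: [552.0, -109.9, 220.0]
orientation: [0.001, -0.001, 1.0, 0.0]
wrist_force: [0.3, 1.1, -0.1]
finger_gap: 85.3
finger_force: 0.0
```

>>> carry_out(deltas=[[-8, -34, 0, 0, 0, 0, -1], [-16, -68, 2, 0, 0, 0, -1], [-24, -102, 8, 0, 0, 0, -1], [-32, -134, 18, 0, 0, 0, -1], [-39, -162, 32, 0, 0, 0, -1], [-44, -182, 48, 0, 0, 0, -1], [-46, -192, 64, 0, 0, 0, -1], [-46, -194, 76, 0, 0, 0, -1], [-46, -194, 84, 0, 0, 0, -1], [-46, -194, 86, 0, 0, 0, -1], [-46, -194, 86, 0, 0, 0, -1]])

```text
time: 44.17
eef_pos: [597.8, -300.1, 132.3]
orientation: [-0.0, -0.002, 1.0, 0.001]
wrist_force: [0.0, -0.2, 0.8]
finger_gap: 85.4
finger_force: 0.0
```

```bash
python3 look.py w15 amber_bottle_mid:60
```

```text
{'time': 44.167, 'eef_pos': [597.805, -300.132, 132.266], 'orientation': [-0.0, -0.002, 1.0, 0.001], 'q': [0.113, 0.681, 0.559, 1.326, -0.363, 1.237, 2.263], 'wrist_force': [0.046, -0.246, 0.802], 'finger_gap': 85.361, 'finger_force': 0.0}
amber_bottle_mid 0.82 [277. 232.] [ 597.8 -304.4   60. ]
```

>>> carry_out(deltas=[[0, -1, 6, 0, 0, 0, -0.6], [0, -1, 13, 0, 0, 0, -0.4], [0, -1, 18, 0, 0, 0, -0.4], [0, -1, 20.5, 0, 0, 0, -0.4], [0, -1, 21, 0, 0, 0, -0.4], [0, -1, 21, 0, 0, 0, 0.3], [0, -1, 21, 0, 0, 0, 1], [0, -1, 21, 0, 0, 0, 1], [0, -1, 21, 0, 0, 0, 1], [0, -1, 21, 0, 0, 0, 1], [0, -1, 21, 0, 0, 0, 1], [0, -1, 21, 0, 0, 0, 1]])

```text
time: 45.27
eef_pos: [597.7, -304.1, 112.2]
orientation: [0.0, -0.0, 1.0, -0.0]
wrist_force: [0.0, -0.7, 0.1]
finger_gap: 32.4
finger_force: 35.2
```

>>> carry_out(deltas=[[0, 0, -5, 0, 0, 0, 1], [0, 0, -18, 0, 0, 0, 1], [0, 0, -36, 0, 0, 0, 1], [0, 2, -56, 0, 0, 0, 1], [0, 8, -76, 0, 0, 0, 1], [1, 22, -90, 0, 0, 0, 1], [2, 44, -94, 0, 0, 0, 1], [3, 70, -94, 0, 0, 0, 1], [4, 98, -94, 0, 0, 0, 1], [5, 126, -94, 0, 0, 0, 1], [6, 154, -94, 0, 0, 0, 1], [7, 182, -94, 0, 0, 0, 1]])

```text
time: 46.27
eef_pos: [589.9, -120.9, 206.5]
orientation: [0.0, 0.0, 1.0, 0.0]
wrist_force: [0.3, -0.4, -2.6]
finger_gap: 32.4
finger_force: 35.1
```

>>> carry_out(deltas=[[0, 26, 0, 0, 0, 0, 1], [0, 48, 0, 0, 0, 0, 1], [0, 66, 0, 0, 0, 0, 1], [0, 80, 0, 0, 0, 0, 1], [0, 88, 0, 0, 0, 0, 1], [0, 90, 0, 0, 0, 0, 1], [0, 90, 6, 0, 0, 0, 1], [0, 90, 14, 0, 0, 0, 1], [0, 90, 20, 0, 0, 0, 1], [0, 90, 20, 0, 0, 0, 1], [0, 90, 20, 0, 0, 0, 1], [0, 90, 20, 0, 0, 0, 1]])

```text
time: 47.27
eef_pos: [590.3, -32.8, 185.7]
orientation: [-0.0, 0.001, 1.0, -0.0]
wrist_force: [-0.2, 0.4, -2.7]
finger_gap: 31.7
finger_force: 35.1
```

>>> carry_out(deltas=[[0, 1, 3, 0, 0, 0, 1], [0, 1, 7, 0, 0, 0, 1], [0, 1, 11, 0, 0, 0, 1], [0, 1, 15, 0, 0, 0, 1], [0, 1, 18, 0, 0, 0, 1], [0, 1, 20, 0, 0, 0, 1], [0, 1, 21, 0, 0, 0, 1], [0, 1, 22, 0, 0, 0, 1], [0, 1, 22.6, 0, 0, 0, 1], [0, 1, 22.6, 0, 0, 0, 1], [0, 1, 22.6, 0, 0, 0, 1]])

```text
time: 48.18
eef_pos: [590.4, -31.1, 163.4]
orientation: [0.0, -0.0, 1.0, 0.0]
wrist_force: [0.3, 1.2, -1.4]
finger_gap: 32.2
finger_force: 35.1
```

>>> carry_out(deltas=[[0, 0, 0.7, 0, 0, 0, 1], [0, 0, 1.3, 0, 0, 0, 1], [0, 0, 1.3, 0, 0, 0, 1], [0, 0, 1.3, 0, 0, 0, 1]])

```text
time: 48.52
eef_pos: [590.9, -31.1, 163.1]
orientation: [0.001, -0.0, 1.0, 0.0]
wrist_force: [-0.8, 1.2, 4.8]
finger_gap: 32.4
finger_force: 35.8
```

Contact at the seated height. Release, withdraw upward and back for a final look.

>>> carry_out(deltas=[[0, 0, 0, 0, 0, 0, 0.5], [0, 0, 0, 0, 0, 0, 0], [0, 0, 0, 0, 0, 0, -0.4], [0, 0, 0, 0, 0, 0, -0.4], [0, 0, 0, 0, 0, 0, -0.4], [0, 0, -10, 0, 0, 0, -0.4], [0, 0, -28, 0, 0, 0, -0.4], [0, 0, -55, 0, 0, 0, -0.7], [5, 10, -85, 0, 0, 0, -1], [15, 25, -115, 0, 0, 0, -1], [30, 45, -140, 0, 0, 0, -1], [45, 65, -155, 0, 0, 0, -1]])

```text
time: 49.52
eef_pos: [546.2, 33.5, 321.0]
orientation: [0.003, 0.001, 1.0, 0.0]
wrist_force: [0.8, 0.4, 0.1]
finger_gap: 85.1
finger_force: 0.0
```

>>> carry_out(deltas=[[0, 5, 0, 0, 0, 0, -1], [0, 8, 0, 0, 0, 0, -1], [0, 8, 0, 0, 0, 0, -1], [0, 8, 0, 0, 0, 0, -1], [0, 8, 0, 0, 0, 0, -1], [0, 8, 0, 0, 0, 0, -1]])

```text
time: 50.02
eef_pos: [545.2, 40.6, 315.9]
orientation: [-0.001, 0.001, 1.0, -0.001]
wrist_force: [0.7, -0.1, 0.2]
finger_gap: 85.6
finger_force: 0.0
```

```bash
python3 look.py w16 buffer_bottle_mid:119 amber_bottle_mid:111 hdpe_bottle_mid:115 petri_dish_mid:41 light_stage:0
python3 - <<'E'
from h import *
a=env.snapshot("scene")
w=cv2.imread("pics/w16.png"); cv2.imwrite("pics/c16.png",cv2.resize(np.hstack([w,a]),(800,300)))
E
```

```text
{'time': 50.017, 'eef_pos': [545.24, 40.563, 315.907], 'orientation': [-0.001, 0.001, 1.0, -0.001], 'q': [-0.524, 0.303, 0.566, 1.404, -0.16, 1.482, 1.604], 'wrist_force': [0.679, -0.122, 0.21], 'finger_gap': 85.643, 'finger_force': 0.0}
buffer_bottle_mid 0.59 [344. 192.] [553.5 102.2 119. ]
amber_bottle_mid 0.56 [217. 222.] [589.6 -31.8 111. ]
amber_bottle_mid 0.37 [476. 141.] [503.3 231.6 111. ]
hdpe_bottle_mid 0.96 [268. 156.] [517.9  24.3 115. ]
petri_dish_mid 0.66 [496. 142.] [513.9 296.5  41. ]
light_stage 0.91 [473. 140.] [516.2 292.5   0. ]
```

View pics/c16.png

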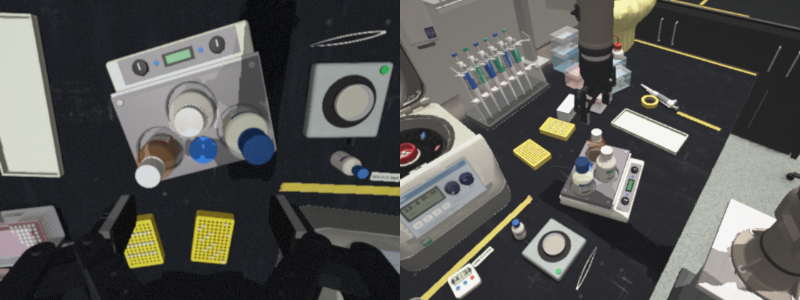

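The bottles are back in their own pockets: blue at (250,140), white at (190,112) and amber at (150,165) in the left pane, all within about 2 mm of where they started. The dish is on the window at (355,100), the dropper is in place and the arm is clear.

```bash
python3 -c "
from bench import env
print(env.hand_in())"
```

```text
the job is handed in; nothing more can be done
None
```

The job is handed in: by the last camera check, all three bottles are seated in their original pockets (within about 2 mm), the dish is flat on the light-stage window (within about 4 mm of centre) and the dropper bottle is where it stood; `hand_in()` returned no verdict.

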